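# Put the blue printing block away on edge in its rack slot

### The job

In the print studio, take the blue-faced printing block off its little easel and stand it on its long edge in the rack slot lined in blue: fully down on the liner, not sticking out past the ends of the rack, either face forward. Lower it in rather than dropping it, let go, and leave the red-faced block on its easel and the small black-faced block in the rack where they are.

Things in the scene. Friction and masses are not known exactly. Their poses are not given: they have to be found in the camera images.
- blue_block: Blue-faced wooden slab, 15 mm thick (x), 140 wide (y), 130 tall (z), 0.12-0.25 kg. Origin: centre of its underside (lower long edge). x points out of the blue face, z to the upper edge. Starts on a fixed easel, leaning 25 deg, top towards the robot; the easel's board behind it reaches 62 mm up the slab, the upper 68 mm are free on both sides. Lift straight up to take it off.
- blue_slot (a point): Centre of the blue liner's top, 13 mm above the table, in one of 3 slots of a fixed pale wood rack. z up, y along the slot, x across. Slots 34 mm wide, 40 mm apart (centres); dividers 6 mm thick, 110 mm long, rise 62 mm above this point. Liner 32 x 178 mm, rack 180 mm long, slot ends open. Other slots, in any order: a red liner (empty) and the small block. Leaning on a divider is fine.
- red_block: Same slab as the blue block but with a red face, leaning on an identical easel; same origin and axes. Not to be moved.
- stored_block: Small printing block with a black face standing upright in another slot of the rack: 15 mm thick (x), 120 mm wide (y), 72 mm tall (z), about 0.08 kg. Origin: centre of its underside. Not to be moved.
There are look-alikes about, which are no part of the job. Leave any orange or yellow look-alike of the blue_block alone.

How it is judged:
By the outcome, as a careful person would: the job done as asked, in the order asked, and still so for the second after the job is handed in, with the robot touching nothing.
It also fails if it takes over 42 s, if anything falls off the work surface, if the arm or the gripper's body presses on something with over 40 N, if the wrist force passes 120 N, or if a joint passes its speed limit or range.

### The arm

A 6-joint arm with a two-finger parallel gripper is mounted at the origin on the work surface. World frame = base frame: x ahead of the robot, y to its left, z up, the work surface at z = 0. Lengths are in m, angles in rad, forces in N, time in s.
With the tool pointing down it reaches from about 0.25 to 0.775 m from the base axis. Payload 4 kg.
Tool frame: the origin (TCP) lies at the very end of the fingers, on their centre line; the grasp point (between the pads) lies 19 mm behind it (robot.pinch_z is the distance from the TCP to the grasp point, in m); z points along the fingers, y is the line along which they close (so a half turn about z gives the same grasp; the last joint's range is limited). The gripper opens to 94 mm and grips with 3 to 60 N. Pads are 16 mm wide; open, the fingers measure 119 mm over their backs; the gripper's body (75 mm by 177 mm) begins 78 mm behind the grasp point.
Start: joints at [-0.103, 0.087, 1.371, -0, 1.684, -0.103], TCP at [0.55, -0, 0.206] pointing down, gripper open.
Joint ranges: [-3.1, 3.1], [-0.76, 2.03], [0.27, 2.55], [-1.08, 4.22], [0.17, 2.65], [-2.57, 2.57]. Speed limits (rad/s): [2.79, 2.79, 3.14, 3.14, 3.14, 3.14].

### API

Orientations are given as [roll, pitch, yaw] about the fixed x, y, z axes, in that order (R = Rz(yaw) Ry(pitch) Rx(roll)).
In Python, from bench import robot gives the robot as it stands.
- The arm moves only by the tool arm_command, never from a script. Its argument "targets" is one flat list of numbers, 7 for each row, row after row: the turn, a rotation vector about the tool's x, y, z in degrees, then the shift along the tool's x, y, z in mm, then the closure, from -1 (fully open) to 1 (shut). In form: [ax, ay, az, x, y, z, hand, ax, ay, az, x, y, z, hand, ...]. A call has 1 to 20 rows; each row is the pose to reach, as a shift and turn from the pose commanded when the call began, along the tool's axes at that moment; what a row does not reach only later rows make up. A row lasts 1/10 s, in which the tool goes at most 50 mm and 8.59 degrees, less where a joint would pass 70% of its speed; a pose out of reach is approached as far as the arm can. A call with a gripper value outside its range is refused whole. The fingers move at their own pace and stop on an object; the grip force is fixed at half the most. Time passes only in rows, so rows that repeat a pose let the fingers close. It gives the time, the measured TCP pose, the force, the opening and the grip force at its end, in the units of the state.
- robot.get_obs(): the state, without advancing time (a new reading comes with each control period).
- robot.snapshot(name): name is "scene" or "side" or "wrist"; returns a dict with "color" (384x512x3 uint8, red, green, blue), "range_z" (384x512 float32, m along the optical axis (not along the pixel's ray), 0 where there is no reading), "fx", "fy", "cx", "cy" (pixels), "T" (4x4, takes a point from camera to world coordinates); the wrist camera has in their place "T_tool_cam" (4x4, takes a point from camera to tool coordinates, whose origin is the TCP and whose axes are the flange's). Camera axes: x right, y down, z forward; pixel columns grow to the right and rows downward; lengths in m; the calibration is good to about 2 mm. A picture is of the moment at which its call begins: read the wrist's pose just before it.
- robot.close_job(): hands the job in; it is judged then, once.
The state is a dict: "time": time; "joint_positions": joint angles; "qvel": joint speeds; "joint_torque": joint torques, N m; "tool_pos": TCP position; "ee_rot": TCP orientation; "wrist_force": force on the tool from outside, world axes, zero at the start; "wrist_torque": the same for the moment, N m; "width": finger opening in m; "finger_force": force on a finger pad.
Only numpy, scipy, OpenCV 4.12 (cv2) and the standard library are available. Lean on these libraries where they do the work, as an engineer would, in place of code of your own. Each camera call takes 0.05 s, during which the arm holds its last target. There are 200 camera calls.

## Working session

There is one attempt and no reset: what is moved stays moved. The work goes in short steps, Python scripts to look and compute and a tool call to move; the robot and the scene stay as the last step left them, time stands still between calls to the robot, and variables do not carry over. Pictures are saved under pics/ and viewed, at most 10 in all, crops included, and the job is handed in when it is done.

Besides the shell and the picture viewer there is one more tool, called after ">>>" as name(argument=value, ...) on one line, values as JSON. arm_command: Moves the arm, as the interface text tells. Its arguments: {"type":"object","properties":{"targets":{"type":"array"}},"required":["targets"]}

```bash
ls; mkdir -p pics
cat > h.py <<'E'
from bench import robot
import numpy as np, cv2
def snap(n):
    s=robot.snapshot(n); return s
def save(s,f): cv2.imwrite(f,cv2.cvtColor(s["color"],cv2.COLOR_RGB2BGR))
def pts(s,T=None):
    z=s["range_z"]; v,u=np.indices(z.shape)
    P=np.stack([(u-s["cx"])/s["fx"]*z,(v-s["cy"])/s["fy"]*z,z],-1)
    T=s["T"] if T is None else T
    P=P@T[:3,:3].T+T[:3,3]; P[z==0]=np.nan
    return P
E
python3 - <<'E'
from h import *
a=snap("scene");b=snap("side")
np.savez("s0.npz",**{k+i:np.asarray(v) for i,s in (("a",a),("b",b)) for k,v in s.items()})
im=np.hstack([a["color"],b["color"]])
cv2.imwrite("pics/a.png",cv2.cvtColor(a["color"],cv2.COLOR_RGB2BGR));cv2.imwrite("pics/b.png",cv2.cvtColor(b["color"],cv2.COLOR_RGB2BGR))
print(robot.get_obs(),a["T"],b["T"])
E
```

```text
pics
{'time': 0.1, 'joint_positions': array([-1.03109904e-01,  8.78512427e-02,  1.37206404e+00,  1.02999882e-05,
        1.68360222e+00, -1.03040635e-01]), 'qvel': array([ 0.00016243, -0.00134954, -0.00372765, -0.00108692, -0.0007465 ,
        0.00126274]), 'joint_torque': array([ 2.25695316e-03, -3.41256917e+01, -3.03301656e+01,  7.19034858e-02,
        3.05556308e-02, -9.49158243e-05]), 'tool_pos': array([5.49516184e-01, 4.36050341e-05, 2.04457368e-01]), 'ee_rot': array([-3.13967907e+00, -2.08169142e-04,  1.57072801e+00]), 'wrist_force': array([-0.63153838, -0.24562041, -0.72920616]), 'wrist_torque': array([-0.0008935 ,  0.02425252,  0.00409207]), 'finger_force': 0.0, 'width': 0.09389169636220139} [[ 0.74683979  0.52847639 -0.40366202  0.85852624]
 [ 0.66496611 -0.59995691  0.4448278  -0.35677479]
 [-0.00709883 -0.60063667 -0.79949059  0.7878435 ]
 [ 0.          0.          0.          1.        ]] [[-0.91958088 -0.20882961  0.33280804  0.12229546]
 [-0.39287124  0.47834554 -0.78539018  0.86692511]
 [ 0.00481548 -0.8529805  -0.52192056  0.61235133]
 [ 0.          0.          0.          1.        ]]
```

View pics/a.png

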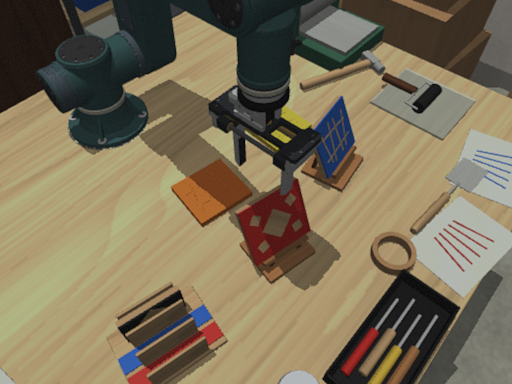

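View pics/b.png

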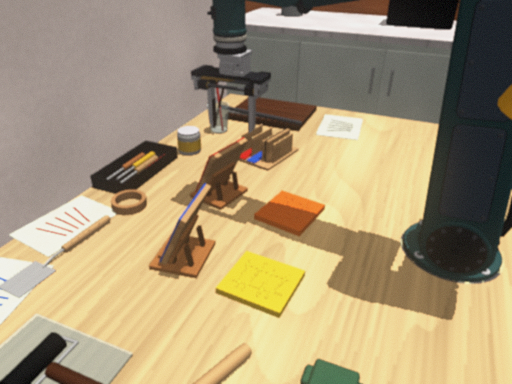

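The scene view shows the blue block upright on an easel at (335,135), the red one at (275,225), and flat orange (210,190) and yellow (295,120, partly hidden) look-alikes. The rack is near (165,335): black block at the back, blue liner in the middle, red liner in front. I'll measure these next.

```bash
cat > m.py <<'E'
from h import *
d=np.load("s0.npz")
for i in "ab":
    s={k[:-1]:d[k] for k in d if k[-1]==i}
    P=pts(s); hsv=cv2.cvtColor(s["color"],cv2.COLOR_RGB2HSV)
    for nm,ms in (("blue",[((105,120,60),(125,255,255))]),("red",[((0,170,70),(4,255,255)),((172,150,70),(180,255,255))])):
        m=sum(cv2.inRange(hsv,lo,hi) for lo,hi in ms)
        n,L,st,c=cv2.connectedComponentsWithStats(m)
        for k in range(1,n):
            if st[k,4]<60: continue
            Q=P[L==k]; Q=Q[~np.isnan(Q[:,0])]
            if len(Q)<30: continue
            mu=np.median(Q,0); w,V=np.linalg.eigh(np.cov(Q.T))
            print(i,nm,c[k].round(),st[k,4],"med",mu.round(3),"min",np.percentile(Q,2,0).round(3),"max",np.percentile(Q,98,0).round(3),"n",V[:,0].round(3),"sd",np.sqrt(w).round(4))
a={k[:-1]:d[k] for k in d if k[-1]=="a"}; c=cv2.cvtColor(a["color"],cv2.COLOR_RGB2BGR)
e=np.hstack([cv2.resize(c[80:200,280:380],(400,480),interpolation=cv2.INTER_CUBIC),cv2.resize(c[270:384,100:240],(400,480),interpolation=cv2.INTER_CUBIC)])
cv2.imwrite("pics/c.png",e)
E
python3 m.py
```

```text
a blue [88.  4.] 238 med [-0.857  0.45  -0.187] min [-0.923  0.427 -0.206] max [-0.847  0.537 -0.157] n [-0.335  0.26   0.906] sd [0.0109 0.0169 0.034 ]
a blue [334. 136.] 1081 med [0.543 0.256 0.103] min [0.511 0.192 0.041] max [0.576 0.324 0.153] n [0.907 0.196 0.373] sd [0.0085 0.0447 0.0467]
a blue [340. 130.] 66 med [0.54  0.284 0.098] min [0.533 0.275 0.078] max [0.548 0.295 0.112] n [0.894 0.174 0.413] sd [0.001  0.0057 0.0107]
a blue [335. 139.] 78 med [0.546 0.257 0.092] min [0.537 0.249 0.076] max [0.554 0.268 0.112] n [0.899 0.144 0.415] sd [0.0009 0.0057 0.012 ]
a blue [329. 145.] 77 med [0.547 0.231 0.099] min [0.54  0.22  0.075] max [0.558 0.239 0.115] n [0.895 0.159 0.418] sd [0.0008 0.0052 0.0125]
a blue [162. 338.] 834 med [ 0.559 -0.299  0.011] min [ 0.536 -0.371  0.007] max [ 0.598 -0.202  0.014] n [-0.134  0.027  0.991] sd [0.004 0.01  0.064]
a red [273. 223.] 2468 med [ 0.588 -0.015  0.101] min [ 0.555 -0.072  0.04 ] max [0.626 0.062 0.153] n [ 0.885 -0.193  0.424] sd [0.0017 0.04   0.0435]
a red [177. 352.] 875 med [ 0.599 -0.285  0.011] min [ 0.576 -0.375  0.007] max [ 0.637 -0.211  0.014] n [-0.102  0.026  0.994] sd [0.0032 0.0079 0.0579]
a red [359. 351.] 564 med [ 0.846 -0.075  0.019] min [ 0.837 -0.12   0.002] max [ 0.854 -0.025  0.023] n [ 0.536 -0.002 -0.844] sd [0.0035 0.0055 0.0288]
b blue [256. 157.] 77 med [ 0.58  -0.227  0.014] min [ 0.566 -0.267  0.012] max [ 0.593 -0.2    0.016] n [ 0.005 -0.003  1.   ] sd [0.0012 0.0072 0.0197]
b red [246. 154.] 75 med [ 0.619 -0.235  0.014] min [ 0.598 -0.272  0.012] max [ 0.632 -0.204  0.032] n [ 0.533 -0.122  0.837] sd [0.0053 0.0097 0.0285]
```

View pics/c.png

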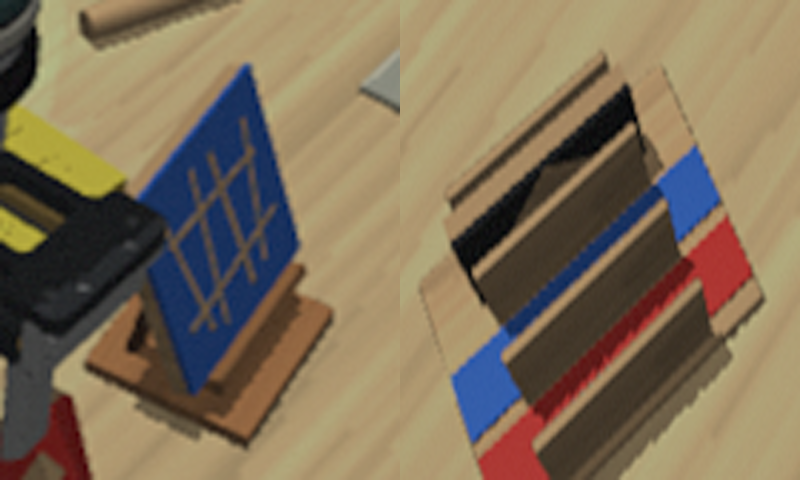

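The crop confirms both: the block with the blue printed face is on its easel, and the blue liner is in the middle slot with both ends visible. The black block stands in the rear slot.

```bash
cat > m2.py <<'E'
from h import *
d=np.load("s0.npz"); s={k[:-1]:d[k] for k in d if k[-1]=="a"}
P=pts(s); hsv=cv2.cvtColor(s["color"],cv2.COLOR_RGB2HSV)
m=cv2.inRange(hsv,(103,110,50),(127,255,255))
def ray(uv):
    uv=np.asarray(uv,float); D=np.c_[(uv[:,0]-s["cx"])/s["fx"],(uv[:,1]-s["cy"])/s["fy"],np.ones(len(uv))]@s["T"][:3,:3].T
    return s["T"][:3,3],D
def hit(uv,p,n):
    o,D=ray(uv); return o+D*(((p-o)@n)/(D@n))[:,None]
# liner
ys,xs=np.nonzero(m[290:384,90:240]); uv=np.c_[xs+90,ys+290]
H=hit(uv,np.array([0,0,.013]),np.array([0,0,1.]))
r=cv2.minAreaRect((H[:,:2]*1000).astype(np.float32)); print("liner",r,cv2.boxPoints(r).round())
# slab
mm=np.zeros_like(m); mm[90:200,300:365]=m[90:200,300:365]; mm=cv2.morphologyEx(mm,cv2.MORPH_CLOSE,np.ones((5,5),np.uint8))
n,L,st,c=cv2.connectedComponentsWithStats(mm); k=1+np.argmax(st[1:,4]); mk=(L==k)
Q=P[cv2.erode(mk.astype(np.uint8),np.ones((5,5)))>0]; Q=Q[~np.isnan(Q[:,0])]
for _ in range(5):
    p=np.mean(Q,0); nv=np.linalg.svd(Q-p)[2][2]; nv*=np.sign(nv[0]); r=(Q-p)@nv; Q=Q[abs(r)<.004]
print("plane",p.round(4),nv.round(4),"tilt",np.degrees(np.arcsin(nv[2])),"yaw",np.degrees(np.arctan2(nv[1],nv[0])),r.std())
yw=np.arctan2(nv[1],nv[0]); t=np.radians(25); ch,sh=np.cos(yw),np.sin(yw)
X=np.array([np.cos(t)*ch,np.cos(t)*sh,np.sin(t)]);Y=np.array([-sh,ch,0]);Z=np.cross(X,Y)
ys,xs=np.nonzero(mk);F=hit(np.c_[xs,ys],p,X)-p; 
print("y ext",np.percentile(F@Y,[0.3,1,99,99.7]),"z ext",np.percentile(F@Z,[0.3,1,99,99.7]))
f=F@Y;g=F@Z
for lo in np.arange(-.06,.07,.02):
    q=(g>lo)&(g<lo+.02); 
    if q.any(): print("z",lo.round(2),"y",f[q].min().round(4),f[q].max().round(4))
for lo in np.arange(-.08,.08,.02):
    q=(f>lo)&(f<lo+.02)
    if q.any(): print("y",lo.round(2),"z",g[q].min().round(4),g[q].max().round(4))
E
python3 m2.py
```

```text
liner ((568.0361328125, -286.6446533203125), (176.75747680664062, 31.69642448425293), 76.75415802001953) [[ 532. -369.]
 [ 563. -376.]
 [ 604. -204.]
 [ 573. -197.]]
plane [0.5436 0.2575 0.0978] [0.8964 0.1303 0.4236] tilt 25.06425896308801 yaw 8.273458341252942 0.0008873315526878772
y ext [-0.070459   -0.0692547   0.06691628  0.06793361] z ext [-0.0644452  -0.06338849  0.06395964  0.06482676]
z -0.06 y -0.0704 0.0683
z -0.04 y -0.0711 0.0681
z -0.02 y -0.0708 0.068
z 0.0 y -0.0703 0.0684
z 0.02 y -0.0711 0.0683
z 0.04 y -0.055 0.0681
z 0.06 y -0.0601 0.0669
y -0.08 z -0.0637 0.0636
y -0.06 z -0.0653 0.065
y -0.04 z -0.0646 0.0651
y -0.02 z -0.0638 0.0651
y 0.0 z -0.0648 0.0648
y 0.02 z -0.0644 0.0648
y 0.04 z -0.0649 0.0649
y 0.06 z -0.0632 0.065
```

Measured sizes match the spec: the liner is 177×32 mm and the slab 139×130 mm with a 25.1° lean. Next I compute the moves.

```bash
cat > mv.py <<'E'
import numpy as np
from scipy.spatial.transform import Rotation as Ro
c,s=np.cos,np.sin
def fr(yaw,tilt):
    y,t=np.radians([yaw,tilt]); X=np.array([c(t)*c(y),c(t)*s(y),s(t)]);Y=np.array([-s(y),c(y),0]);Z=np.cross(X,Y)
    return X,Y,Z
def Rt(yaw,tilt): X,Y,Z=fr(yaw,tilt); return np.c_[Y,X,-Z]
def rel(p0,R0,p1,R1):
    return Ro.from_matrix(R0.T@R1).as_rotvec(degrees=True).round(1),(R0.T@(np.asarray(p1)-p0)*1000).round(1)
yw=8.3; X,Y,Z=fr(yw,25)
ctr=np.array([.5436,.2575,.0978])-.0013*Y-.0075*X      # slab mid
G=ctr+.026*Z                                           # TCP at slab z 91 mm
RB=Rt(yw,25); RS=Rt(-13.25,0); slot=np.array([.568,-.2866,.013])
E
python3 - <<'E'
from mv import *
p0=np.array([.55,0,.206]);R0=Rt(0,0)
print("under",(ctr-.065*Z).round(4),"G",G.round(4))
print("pre",rel(p0,R0,G+.12*Z,RB),(G+.12*Z).round(3))
E
```

```text
under [0.5642 0.2592 0.0357] G [0.5262 0.2536 0.1182]
pre (array([-25. ,   1.8,  -8.2]), array([246.3, -74. , -21. ])) [0.476 0.246 0.227]
```

>>> arm_command(targets=[-3,0.2,-1,30,-9,-20,-1,-6,0.4,-2,62,-18,-20,-1,-10,0.7,-3.3,100,-30,-21,-1,-14,1,-4.6,138,-41,-21,-1,-18,1.3,-5.9,176,-53,-21,-1,-22,1.6,-7.2,215,-65,-21,-1,-25,1.8,-8.2,240,-72,-21,-1,-25,1.8,-8.2,246.3,-74,-21,-1,-25,1.8,-8.2,246.3,-74,-21,-1,-25,1.8,-8.2,246.3,-74,-21,-1])

```text
time: 1.1
tool_pos: [0.4766, 0.2456, 0.2265]
ee_rot: [2.705, 0.001, 1.715]
wrist_force: [0.1, -0.2, 0.1]
width: 0.0938
finger_force: 0.0
```

Run:
```python
from h import *
from mv import *
o=robot.get_obs(); print(o["tool_pos"],o["joint_positions"],Ro.from_matrix(RB).as_euler('xyz'),o["ee_rot"])
s=snap("wrist"); save(s,"pics/w1.png")
T=np.eye(4);T[:3,:3]=Ro.from_euler('xyz',o["ee_rot"]).as_matrix();T[:3,3]=o["tool_pos"]
P=pts(s,T@s["T_tool_cam"]); np.save("w1.npy",P)
q=(P-ctr)@np.c_[X,Y,Z]
# top edge of the slab: points with slab z within 55..80mm of centre
m=(q[...,2]>.058)&(q[...,2]<.075)&(abs(q[...,0])<.03)&(abs(q[...,1])<.09)
print(m.sum(),"x",np.percentile(q[m][:,0],[2,50,98]),"y",np.percentile(q[m][:,1],[1,99]),"z",np.percentile(q[m][:,2],[5,50,95]))
```

```text
[0.47661901 0.24561722 0.22649318] [ 0.45553586 -0.25442986  1.71067005 -0.13692389  1.27024259  0.32387274] [2.70526034 0.         1.71565865] [2.70498470e+00 1.08459143e-03 1.71523329e+00]
3177 x [-0.00835471 -0.00085771  0.00608146] y [-0.06295223  0.07402127] z [0.06333791 0.0644507  0.06555049]
```

View pics/w1.png

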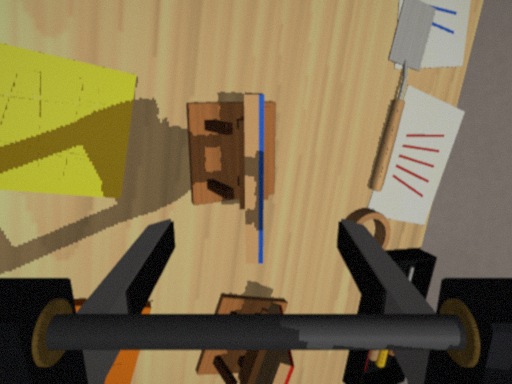

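The wrist view shows the slab edge-on, rows 95–262 at columns 245–263, centred between the fingers and blue on the far side. It sits within 1 mm across the jaws and about 5 mm along its width. I'll advance with a 4 mm shift and close.

>>> arm_command(targets=[0,0,0,1,0,25,-1,0,0,0,2,-1,50,-1,0,0,0,4,-1,75,-1,0,0,0,4,-1,95,-1,0,0,0,4,-1,110,-1,0,0,0,4,-1,120,-1,0,0,0,4,-1,120,-1,0,0,0,4,-1,120,1,0,0,0,4,-1,120,1,0,0,0,4,-1,120,1,0,0,0,4,-1,120,1,0,0,0,4,-1,120,1,0,0,0,4,-1,120,1,0,0,0,4,-1,120,1])

```text
time: 2.55
tool_pos: [0.5248, 0.2575, 0.1174]
ee_rot: [2.704, 0.0, 1.716]
wrist_force: [0.1, 0.5, 0.1]
width: 0.0415
finger_force: 0.0
```

Still closing; hold a few more rows.

>>> arm_command(targets=[0,0,0,0,0,0,1,0,0,0,0,0,0,1,0,0,0,0,0,0,1,0,0,0,0,0,0,1,0,0,0,0,0,0,1,0,0,0,0,0,0,1,0,0,0,0,0,0,1])

```text
time: 3.25
tool_pos: [0.5248, 0.2574, 0.1173]
ee_rot: [2.705, 0.0, 1.716]
wrist_force: [0.3, -0.6, -1.0]
width: 0.0145
finger_force: 30.0
```

Run:
```python
from mv import *
p0=G+.004*Y-.001*X
print("p0",p0)
up=[0,0,.2]
print("lift",[rel(p0,RB,p0+[0,0,h],RB)[1] for h in (.02,.1,.2)])
S=slot+[0,0,.091+.10]   # 100 mm above seat
p1=p0+[0,0,.2]
print("over slot high, vertical",rel(p1,RB,[*slot[:2],p1[2]],RS), p1)
```

```text
p0 [0.52471433 0.25747346 0.11777175]
lift [array([  0. ,   8.5, -18.1]), array([  0. ,  42.3, -90.6]), array([   0. ,   84.5, -181.3])]
over slot high, vertical (array([24.7, -4.7, 21.2]), array([-544.6,  -32.4,  -15.1])) [0.52471433 0.25747346 0.31777175]
```

>>> arm_command(targets=[0,0,0,0,4.2,-9,1,0,0,0,0,8.5,-18.1,1,0,0,0,0,17,-36,1,0,0,0,0,27,-58,1,0,0,0,0,38,-81.5,1,0,0,0,0,50,-107,1,0,0,0,0,62,-133,1,0,0,0,0,73,-156.5,1,0,0,0,0,81,-174,1,0,0,0,0,84.5,-181.3,1,0,0,0,0,84.5,-181.3,1])

```text
time: 4.35
tool_pos: [0.5249, 0.2577, 0.3195]
ee_rot: [2.702, -0.001, 1.716]
wrist_force: [-0.6, 0.3, -1.9]
width: 0.0148
finger_force: 30.0
```

>>> arm_command(targets=[1,-0.2,0.8,-20,-1.2,-0.6,1,2.5,-0.5,2.1,-55,-3.3,-1.5,1,4.5,-0.9,3.9,-100,-5.9,-2.8,1,6.6,-1.3,5.6,-145,-8.6,-4,1,8.6,-1.6,7.4,-190,-11.3,-5.3,1,10.7,-2,9.1,-235,-14,-6.5,1,12.7,-2.4,10.9,-280,-16.7,-7.8,1,14.7,-2.8,12.7,-325,-19.3,-9,1,16.8,-3.2,14.4,-370,-22,-10.3,1,18.8,-3.6,16.2,-415,-24.7,-11.5,1,20.9,-4,17.9,-460,-27.4,-12.8,1,22.7,-4.3,19.5,-500,-29.7,-13.9,1,24,-4.6,20.6,-528,-31.4,-14.6,1,24.7,-4.7,21.2,-544.6,-32.4,-15.1,1,24.7,-4.7,21.2,-544.6,-32.4,-15.1,1,24.7,-4.7,21.2,-544.6,-32.4,-15.1,1,24.7,-4.7,21.2,-544.6,-32.4,-15.1,1])

```text
time: 6.05
tool_pos: [0.568, -0.2853, 0.3175]
ee_rot: [3.141, -0.001, 1.342]
wrist_force: [0.4, 0.2, -1.8]
width: 0.0149
finger_force: 30.0
```

Run:
```python
from h import *
from mv import *
o=robot.get_obs(); print(o["time"],o["tool_pos"],o["ee_rot"],Ro.from_matrix(RS).as_euler('xyz'),o["width"],o["wrist_force"])
T=np.eye(4);T[:3,:3]=Ro.from_euler('xyz',o["ee_rot"]).as_matrix();T[:3,3]=o["tool_pos"]
s=snap("wrist"); save(s,"pics/w2.png"); P=pts(s,T@s["T_tool_cam"])
Xs,Ys,Zs=fr(-13.25,0)
def rep(nm,P,m,box):
    q=P[m]; q=q[~np.isnan(q[:,0])]
    if len(q)<20: return print(nm,"few")
    print(nm,len(q),"local x",np.percentile((q-slot)@Xs,[1,50,99]).round(4),"y",np.percentile((q-slot)@Ys,[1,50,99]).round(4),"z",np.percentile(q[:,2],[1,50,99]).round(4))
h=cv2.cvtColor(s["color"],cv2.COLOR_RGB2HSV); m=cv2.inRange(h,(103,110,50),(127,255,255))>0
rep("wrist liner",P,m&(P[...,2]<.04),0)
lz=(P-slot)@np.c_[Xs,Ys,Zs]
dv=(abs(lz[...,2]-.062)<.006)&(abs(lz[...,0])<.05)&(abs(lz[...,1])<.06)
for a in (-.02,.02): rep("divider %g"%a,P,dv&(abs(lz[...,0]-a)<.012),0)
sl=(P[...,2]>.2)&(abs(lz[...,0])<.04)&(abs(lz[...,1])<.1)&m; rep("wrist slab",P,sl,0)
a=snap("scene"); save(a,"pics/a2.png"); Q=pts(a); h=cv2.cvtColor(a["color"],cv2.COLOR_RGB2HSV); m=cv2.inRange(h,(103,110,50),(127,255,255))>0
lq=(Q-slot)@np.c_[Xs,Ys,Zs]
f=m&(Q[...,2]>.15)&(abs(lq[...,1])<.12); rep("scene face",Q,f,0)
q=Q[f]; w=np.linalg.svd(q-q.mean(0))[2][2]; print("n",w*np.sign(w[0]),Xs)
```

```text
6.05 [ 0.56803915 -0.28527671  0.31748433] [ 3.14083143e+00 -5.51119701e-04  1.34151411e+00] [3.14159265 0.         1.3395402 ] 0.014906510158108522 [ 0.44809394  0.24333657 -1.78418127]
wrist liner 371 local x [-0.017  -0.0017  0.0267] y [0.044  0.0772 0.0878] z [0.0105 0.0128 0.0154]
divider -0.02 223 local x [-0.0252 -0.0235 -0.0219] y [-0.0534  0.0018  0.0538] z [0.072  0.0744 0.0764]
divider 0.02 few
wrist slab 1992 local x [0.0035 0.0058 0.0077] y [-0.0643  0.0235  0.0725] z [0.2907 0.3563 0.3632]
scene face 3074 local x [0.0058 0.0094 0.0108] y [-0.0654 -0.0041  0.0711] z [0.2303 0.2812 0.3564]
n [ 0.97429263 -0.22492226 -0.01280018] [ 0.97337926 -0.22920039  0.        ]
```

View pics/w2.png

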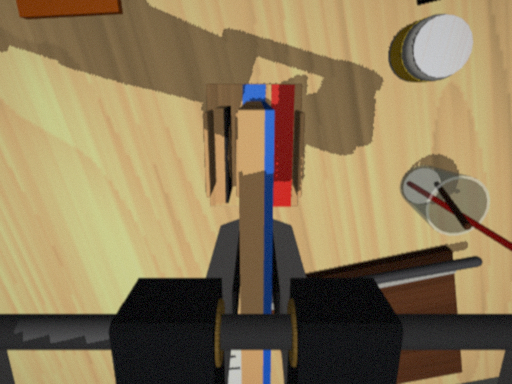

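View pics/a2.png

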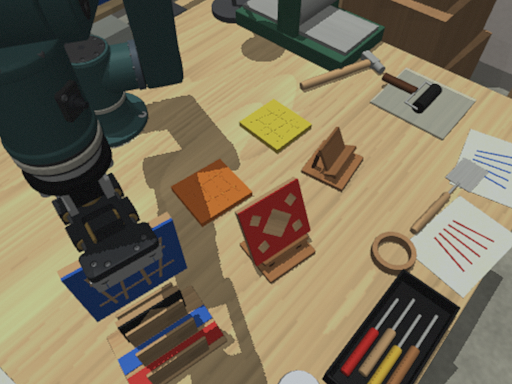

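The block hangs vertical over the middle (blue) slot: wrist view columns 238–275, blue liner end at (255,95), empty red slot to its right. The scene view shows the easel emptied and the red block untouched. The slab is about 1.5 mm off across the slot and 3 mm along it, which I'll correct while descending.

>>> arm_command(targets=[0,0,0,-1,-0.5,15,1,0,0,0,-2,-1,40,1,0,0,0,-3,-1.5,70,1,0,0,0,-3,-1.5,100,1,0,0,0,-3,-1.5,125,1,0,0,0,-3,-1.5,140,1,0,0,0,-3,-1.5,152,1,0,0,0,-3,-1.5,164,1,0,0,0,-3,-1.5,176,1,0,0,0,-3,-1.5,186,1,0,0,0,-3,-1.5,195,1,0,0,0,-3,-1.5,202,1,0,0,0,-3,-1.5,206,1,0,0,0,-3,-1.5,206,1,0,0,0,-3,-1.5,206,1])

```text
time: 7.65
tool_pos: [0.5663, -0.2893, 0.1119]
ee_rot: [3.14, 0.0, 1.34]
wrist_force: [0.3, 0.3, -1.7]
width: 0.015
finger_force: 30.0
```

>>> arm_command(targets=[0,0,0,0,0,1,1,0,0,0,0,0,2,1,0,0,0,0,0,3,1,0,0,0,0,0,4,1,0,0,0,0,0,4,1])

```text
time: 8.15
tool_pos: [0.5661, -0.2891, 0.1073]
ee_rot: [3.141, -0.0, 1.34]
wrist_force: [0.3, -0.6, -1.2]
width: 0.0147
finger_force: 30.0
```

No contact yet; continue in small steps.

>>> arm_command(targets=[0,0,0,0,0,1,1,0,0,0,0,0,2,1,0,0,0,0,0,3,1,0,0,0,0,0,3,1])

```text
time: 8.55
tool_pos: [0.566, -0.2891, 0.1043]
ee_rot: [3.141, -0.0, 1.34]
wrist_force: [0.5, 0.0, -1.8]
width: 0.0147
finger_force: 30.0
```

Run:
```python
from h import *
o=robot.get_obs(); print(o["time"],o["tool_pos"],o["wrist_force"])
```

```text
8.55 [ 0.56604893 -0.2891119   0.10425573] [ 0.46323225  0.00500388 -1.79988919]
```

>>> arm_command(targets=[0,0,0,0,0,0.7,1,0,0,0,0,0,1.4,1,0,0,0,0,0,2,1,0,0,0,0,0,2,1])

```text
time: 8.95
tool_pos: [0.5663, -0.2893, 0.1038]
ee_rot: [3.14, 0.0, 1.34]
wrist_force: [-2.5, 0.1, 5.1]
width: 0.0149
finger_force: 30.0
```

Contact is at the expected height (TCP 0.104 m, upward force about 7 N). Open partway, wait, then rise straight up.

>>> arm_command(targets=[0,0,0,0,0,0,0.2,0,0,0,0,0,0,0.2,0,0,0,0,0,0,0.2,0,0,0,0,0,0,0.2,0,0,0,0,0,0,0.2,0,0,0,0,0,0,0.2,0,0,0,0,0,0,0.2])

```text
time: 9.65
tool_pos: [0.5662, -0.2892, 0.1025]
ee_rot: [3.141, 0.0, 1.34]
wrist_force: [0.5, 0.5, -0.6]
width: 0.0376
finger_force: 0.0
```

>>> arm_command(targets=[0,0,0,0,0,-4,0.2,0,0,0,0,0,-12,0.2,0,0,0,0,0,-25,0.2,0,0,0,0,0,-45,0.2,0,0,0,0,0,-70,0.2,0,0,0,0,0,-100,0.2,0,0,0,0,0,-130,0.2,0,0,0,0,0,-155,0.2,0,0,0,0,0,-170,0.2,0,0,0,0,0,-170,0.2,0,0,0,0,0,-170,0.2])

```text
time: 10.75
tool_pos: [0.5661, -0.2892, 0.2733]
ee_rot: [3.139, 0.001, 1.34]
wrist_force: [-0.3, 0.6, -0.2]
width: 0.0379
finger_force: 0.0
```

Run:
```python
from h import *
from mv import *
o=robot.get_obs(); print(o["time"],o["tool_pos"],o["width"],o["wrist_force"])
a=snap("scene"); c=a["color"][230:384,60:265]; cv2.imwrite("pics/a3.png",cv2.cvtColor(cv2.resize(c,None,fx=3.5,fy=3.5,interpolation=cv2.INTER_CUBIC),cv2.COLOR_RGB2BGR))
Q=pts(a); h=cv2.cvtColor(a["color"],cv2.COLOR_RGB2HSV); m=cv2.inRange(h,(103,110,50),(127,255,255))>0
Xs,Ys,Zs=fr(-13.25,0); l=(Q-slot)@np.c_[Xs,Ys,Zs]
f=m&(l[...,2]>.02)&(abs(l[...,1])<.12)&(abs(l[...,0])<.05); q=l[f]
print(len(q),np.percentile(q,[1,50,99],axis=0).round(4)); w=np.linalg.svd(q-q.mean(0))[2][2]; print(w*np.sign(w[0]))
```

```text
10.75 [ 0.56608925 -0.28919854  0.27329715] 0.03786897602730194 [-0.27480716  0.55396884 -0.17752578]
1734 [[ 0.0046 -0.0696  0.0262]
 [ 0.0089 -0.0059  0.0988]
 [ 0.0102  0.0666  0.1292]]
[ 9.99883122e-01 -3.70763521e-06  1.52886565e-02]
```

View pics/a3.png

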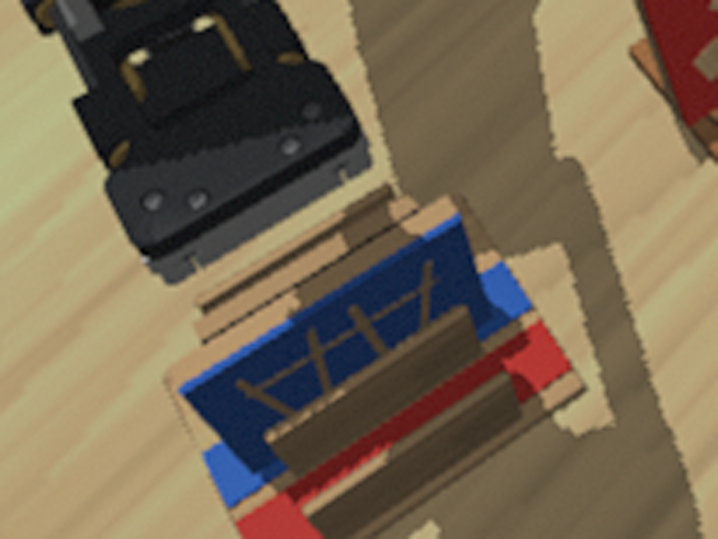

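The crop shows the blue block upright in the blue slot, corners at (185,385) to (465,215), with blue liner showing at both ends. Its top is 129–130 mm above the liner and it spans ±70 mm along the slot, so it is seated. The gripper is clear.

```bash
python3 -c "
from bench import robot
print(robot.close_job())"
```

```text
the job is handed in; nothing more can be done
None
```

The blue block is standing on its long edge in the blue-lined slot, fully down on the liner, inside the rack ends and released; the red and black blocks were left alone, and the job was handed in at about 11 s.

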